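# Take the tube carrier off the rotating mixer

### The job

The mixing run is over: take the tube carrier off the tilted rotating mixer and stand it upright on the floor of the white tray. The mixer's clamp knob has a left-hand thread, so first undo it clockwise until the engraved line on the knob points at the engraved mark on the carrier (the bar then fits through the carrier's slot), and only then lift the carrier straight off along the spindle. Set the carrier down, do not drop it, keep it right side up all the way, and leave the beaker and the two jars between mixer and tray standing where they are.

Things in the scene. Friction and masses are not known exactly. Their poses are not given: they have to be found in the camera images.
- knob (a joint): Clamp knob on the mixer's tilted spindle. Left-hand thread: the value (rad) grows as it is turned CLOCKWISE, seen looking down the spindle from above; that undoes it. 0 = stop, fully tight; starts at 0 to 0.9. At 2.0 its line points at the carrier's mark; it turns on to 3.0. It rises 0.6 mm per rad, stays on the spindle and where it is left. Needs about 0.15 N m.
- knob_grip (a point): Point fixed on the spindle axis inside the knob, 26 mm above the carrier sheet's underside: the height to pinch the knob. z: up along the spindle, which leans 28 deg from vertical towards the mixer's front (the robot); y: level, from the axis to the carrier's engraved mark; x: up the slope. At knob value q the knob's line points along +y turned (2.0 - q) rad anticlockwise about z.
- knob_line (a point): Outer end of the dark engraved line on the knob's top; it turns with the knob. The knob is an upright steel bar 46 mm long, 11 mm thick (14 mm in its lowest 10 mm), from 4 to 32 mm above the carrier sheet's underside. The line runs from the bar's middle to this end, 22 mm off the axis, and down that end face.
- carrier_grip (a point): Middle of the loose tube carrier's waist (0.3 to 0.55 kg). At the waist, |y| < 42 mm, two skirts at x = +-30 mm hang down: grip across them from outside (60 mm), astride the knob. It lies 9 mm below the sheet's underside, 25 mm above the skirts' lower edges, on which the carrier stands. z: out of its top; y: lengthwise, to the engraved mark; parallel to knob_grip's axes when on the mixer.
- carrier_mark (a point): The carrier's engraved mark, a dark 14 mm line on the sheet beyond one end of the slot, 36 mm from the middle. The carrier is a 3 mm aluminium sheet 222 mm long; its ends are 130 mm wide, each with three blue-capped soil tubes lying in clips (tops 24 mm above the sheet's underside); a curved arrow beside the slot shows the undoing way.
- carrier_slot (a point): Centre of the slot in the carrier's sheet, 56 mm (y) by 26 mm (x). The knob passes through it only when its bar lies within about 12 deg of the slot's length. Underneath, the waist fits over a drive head 80 by 50 mm, 12 mm deep, with 1.5 mm play; below is a shaft 34 mm thick and, 65 mm down, the motor. Lift 70 mm along the spindle to be clear of the knob.
- tray_in (a point): The white tray, 220 mm (x) by 300 mm (y) outside, 28 mm high, walls 5 mm, fixed. This point is the centre of its inner floor, 5 mm above the bench; its axes are the tray's, z up.
- jar_a: Bystander between mixer and tray: square soil jar with navy lid, 72 mm wide, 132 mm high with its loop; origin under its centre.
- jar_c: Bystander, further from the robot: the same kind of jar with a yellow lid.
- beaker: Bystander, nearer the robot: glass beaker, 72 mm across, 90 mm high; origin under its centre.

How it is judged:
On the way:
1. the knob is turned clockwise until its engraved line points at the carrier's mark (within 15 degrees), with the carrier still on its seat (value of joint knob between 1.74 and 2.26 rad and distance of carrier_grip from where it was at the start of the episode below 0.01 m), for 0.2 s.
At the end, for the whole second after the job is handed in: The carrier stands at rest on its skirts on the floor of the white tray, upright within 6 degrees, its middle within 70 mm of the tray's middle across and 95 mm along the tray; the knob is still undone (beyond 1.6 rad) (x of carrier_grip in the frame of tray_in between -0.07 and 0.07 m and y of carrier_grip in the frame of tray_in between -0.095 and 0.095 m and z of carrier_grip in the frame of tray_in between 0.02 and 0.03 m and not (angle between carrier_grip's own z axis and vertical above 0.1 rad) and linear speed of carrier below 0.02 m/s and value of joint knob above 1.6 rad); the robot touches nothing.
It fails at once if the beaker or one of the two jars between mixer and tray is pushed more than 40 mm or knocked over (distance of any of jar_a, jar_c, beaker from where it was at the start of the episode above 0.04 m or angle between any of jar_a, jar_c, beaker's own z axis and vertical above 0.5 rad).
It fails at once if the carrier is dropped: it falls freely, faster than 0.6 m/s, without the fingers on it (linear speed of carrier above 0.6 m/s and contact force between the fingers and carrier below 0.05 N).
It fails at once if the carrier is tipped past 75 degrees from upright (angle between carrier_grip's own z axis and vertical above 1.31 rad).
It also fails if it takes over 72 s, if anything falls off the work surface, if the arm or the gripper's body presses on something with over 40 N, if the wrist force passes 120 N, or if a joint passes its speed limit or range.

### The arm

A 6-joint arm with a two-finger parallel gripper is mounted at the origin on the work surface. World frame = base frame: x ahead of the robot, y to its left, z up, the work surface at z = 0. Lengths are in m, angles in rad, forces in N, time in s.
With the tool pointing down it reaches from about 0.3 to 0.85 m from the base axis. Payload 4.2 kg.
Tool frame: the origin (TCP) lies between the finger pads; the fingertips stand 22 mm ahead of it and the grasp point (between the pads) lies 3 mm ahead of it (arm.nose_length is the distance from the TCP to the fingertips, in m); z points along the fingers, y is the line along which they close (so a half turn about z gives the same grasp; the last joint's range is limited). The gripper opens to 91 mm and grips with 3 to 60 N. Pads are 32 mm wide; open, the fingers measure 118 mm over their backs; the gripper's body (76 mm by 178 mm) begins 60 mm behind the grasp point.
Start: joints at [1.117, 0.32, 1.565, -0, 1.257, -0.02], TCP at [0.242, 0.522, 0.211] pointing down, gripper open.
Joint ranges: [-3.11, 3.11], [-0.84, 2.01], [0.21, 2.61], [-1.34, 4.49], [0.05, 2.63], [-2.56, 2.56]. Speed limits (rad/s): [2.57, 2.57, 3.14, 3.14, 3.14, 3.14].

### API

Orientations are given as a 3x3 rotation matrix whose columns are the frame's x, y, z axes.
In Python, from station import arm gives the robot as it stands.
- The arm moves only by the shell command python3 -m jog 'ROWS' [FORCE]. ROWS is JSON, a list of rows, each an object of numbers: "grip": the opening, from -1 (shut) to 1 (fully open); "x", "y", "z": the shift along the tool's x, y, z normalised to -1 to 1, where 1 is 0.3 m; "turn": the turn about the tool's z normalised to -1 to 1, where 1 is 180 degrees. In form: [{"grip": .., "x": .., "y": .., "z": .., "turn": ..}, ...]. A call has 1 to 20 rows; each row is the pose to reach, as a shift and turn from the pose commanded when the call began, along the tool's axes at that moment, turning the shorter way round; what a row does not reach only later rows make up. A row lasts 1/12 s, in which the tool goes at most 41.7 mm and 7.16 degrees, less where a joint would pass 70% of its speed; a pose out of reach is approached as far as the arm can. A call with a number of a shift or a turn outside -1 to 1 is refused whole. A call with a gripper value outside its range is refused whole. The fingers move at their own pace and stop on an object; FORCE is the grip in N (left out, the last holds). Time passes only in rows, so rows that repeat a pose let the fingers close. It gives the time, the measured TCP pose, the force, the opening and the grip force at its end, in the units of the state.
- arm.state(): the state, without advancing time (a new reading comes with each control period).
- arm.get_image(name): name is "scene" or "top" or "wrist"; returns the picture (480x640x3 uint8, red, green, blue); there is no depth.
- arm.camera_params(name): a dict with "intrinsics" (3x3 intrinsics, pixels), "R" (3x3) and "t" (3): a world point X has camera coordinates R X + t; the wrist camera has in their place "tool_from_camera" (4x4, takes a point from camera to tool coordinates, whose origin is the TCP and whose axes are the flange's). Camera axes: x right, y down, z forward; pixel columns grow to the right and rows downward; lengths in m; the calibration is good to about 2 mm. A picture is of the moment at which its call begins: read the wrist's pose just before it. camera_params takes no time and is no camera call.
- arm.job_done(): hands the job in; it is judged then, once.
The state is a dict: "t": time; "joint_positions": joint angles; "joint_vel": joint speeds; "joint_torque": joint torques, N m; "ee_pos": TCP position; "eef_rot": TCP orientation; "wrist_force": force on the tool from outside, world axes, zero at the start; "moment": the same for the moment, N m; "grip_width": finger opening in m; "finger_force": force on a finger pad.
Only numpy, scipy, OpenCV 4.12 (cv2) and the standard library are available. Lean on these libraries where they do the work, as an engineer would, in place of code of your own. Each camera call takes 0.05 s, during which the arm holds its last target. There are 200 camera calls.

## Working session

There is one attempt and no reset: what is moved stays moved. The work goes in short steps, Python scripts to look and compute and a shell command to move; the robot and the scene stay as the last step left them, time stands still between calls to the robot, and variables do not carry over. Pictures are saved under pics/ and viewed, at most 10 in all, crops included, and the job is handed in when it is done.

```bash
ls; mkdir -p pics
cat > h.py <<'E'
import numpy as np, cv2, json
from station import arm
def save(n,f):
    s=arm.state(); im=arm.get_image(n); cv2.imwrite(f'pics/{f}.png',im[:,:,::-1]); np.save(f'pics/{f}.npy',np.array([0]))
    json.dump({k:np.array(s[k]).tolist() for k in('ee_pos','eef_rot')},open(f'pics/{f}.json','w')); return im
E
python3 - <<'E'
from h import *
a=save('scene','s0');b=save('top','t0');save('wrist','w0')
for n in('scene','top','wrist'):print(n,{k:np.round(v,4).tolist() for k,v in arm.camera_params(n).items()})
s=arm.state();print(s['t'],np.round(s['eef_rot'],3).tolist(),s['ee_pos'],s['grip_width'])
E
```

```text
pics
scene {'intrinsics': [[527.814, 0.0, 320.7691], [0.0, 527.814, 239.8429], [0.0, 0.0, 1.0]], 'R': [[0.4476, 0.8941, 0.014], [0.7135, -0.3476, -0.6084], [-0.5391, 0.2823, -0.7935]], 't': [-0.2325, -0.2868, 1.2668]}
top {'intrinsics': [[473.0109, 0.0, 324.9225], [0.0, 473.0109, 234.6425], [0.0, 0.0, 1.0]], 'R': [[-0.0611, -0.9981, 0.0062], [-0.9775, 0.0586, -0.2025], [0.2018, -0.0184, -0.9793]], 't': [0.031, 0.5711, 0.8321]}
wrist {'intrinsics': [[389.6806, 0.0, 319.4901], [0.0, 389.6806, 238.4473], [0.0, 0.0, 1.0]], 'tool_from_camera': [[0.0012, -0.9662, -0.2578, 0.072], [1.0, 0.001, 0.0007, 0.0006], [-0.0004, -0.2578, 0.9662, -0.174], [0.0, 0.0, 0.0, 1.0]]}
0.15 [[-0.907, 0.42, -0.001], [0.42, 0.907, -0.001], [-0.0, -0.001, -1.0]] [0.2415206  0.52139906 0.21001586] 0.09140997452446828
```

View pics/s0.png

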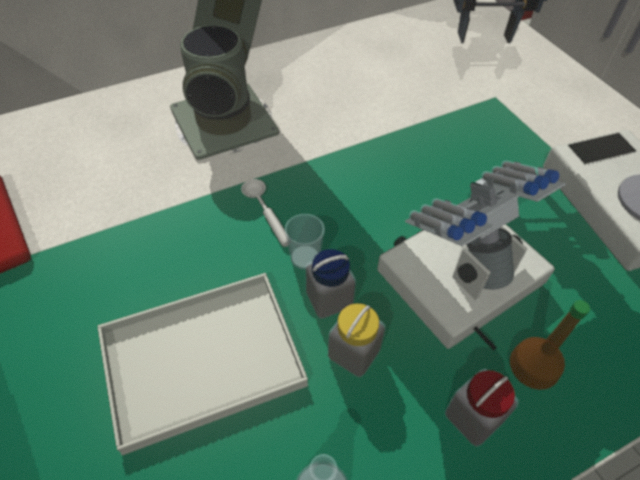

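View pics/t0.png

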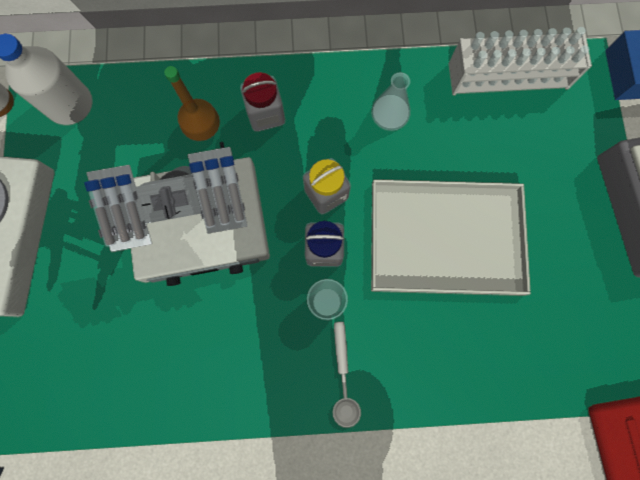

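The scene view shows the mixer with the carrier: knob near (487,190), tray corners (100,327), (265,277), (305,383), (120,447). In the top view the knob is near (168,200), the tray spans (373,181) to (529,294), and the jars and beaker are at x≈325.

```bash
cat >> h.py <<'E'
C={n:{k:np.array(v) for k,v in arm.camera_params(n).items()} for n in('scene','top','wrist')}
def ray(n,uv,f=None):
    c=C[n];d=np.linalg.solve(c['intrinsics'],[uv[0],uv[1],1.])
    if n=='wrist':
        j=json.load(open(f'pics/{f}.json'));R=np.array(j['eef_rot']);T=c['tool_from_camera']
        return np.array(j['ee_pos'])+R@T[:3,3],R@T[:3,:3]@d
    return -c['R'].T@c['t'],c['R'].T@d
def onz(n,uv,z,f=None):
    o,d=ray(n,uv,f);return o+d*(z-o[2])/d[2]
def tri(*rs):
    A=0;b=0
    for o,d in rs:
        d=d/np.linalg.norm(d);P=np.eye(3)-np.outer(d,d);A=A+P;b=b+P@o
    X=np.linalg.solve(A,b);return X,[np.linalg.norm(np.cross(X-o,d/np.linalg.norm(d))) for o,d in rs]
def proj(n,X,f=None):
    c=C[n]
    if n=='wrist':
        j=json.load(open(f'pics/{f}.json'));R=np.array(j['eef_rot']);T=c['tool_from_camera']
        p=T[:3,:3].T@(R.T@(np.array(X)-j['ee_pos'])-T[:3,3])
    else:p=c['R']@X+c['t']
    p=c['intrinsics']@p;return p[:2]/p[2]
E
python3 - <<'E'
from h import *
np.set_printoptions(precision=3,suppress=True)
print('knob',tri(ray('scene',(487,188)),ray('top',(168,195))))
print('tray top',[onz('top',p,.028)for p in((373,181),(524,184),(529,294),(372,291))])
print('tray sc',[onz('scene',p,.028)for p in((100,327),(265,277),(305,383),(120,447))])
print('lids',[onz('top',p,.12)for p in((326,176),(325,240))],'beaker',onz('top',(327,299),.09))
a=cv2.imread('pics/s0.png')[130:290,370:580];b=cv2.imread('pics/t0.png')[135:285,75:275]
cv2.imwrite('pics/z.png',np.hstack([cv2.resize(a,(400,305),interpolation=3),cv2.resize(b,(400,300),interpolation=3)[:300]][:1]+[cv2.copyMakeBorder(cv2.resize(b,(400,300),interpolation=3),0,5,0,0,0)]))
E
```

```text
knob (array([0.611, 0.235, 0.241]), [np.float64(0.0019470729119840779), np.float64(0.0019470729119840618)])
tray top [array([ 0.682, -0.107,  0.028]), array([ 0.657, -0.407,  0.028]), array([ 0.44 , -0.385,  0.028]), array([ 0.464, -0.087,  0.028])]
tray sc [array([ 0.447, -0.383,  0.028]), array([ 0.476, -0.092,  0.028]), array([ 0.69 , -0.114,  0.028]), array([ 0.658, -0.4  ,  0.028])]
lids [array([ 0.666, -0.011,  0.12 ]), array([ 0.55 , -0.002,  0.12 ])] beaker [0.449 0.    0.09 ]
```

```bash
python3 -m jog '[{"grip":1,"x":-0.685,"y":-0.211,"z":-0.63,"turn":-0.139},{"grip":1,"x":-0.685,"y":-0.211,"z":-0.63,"turn":-0.139},{"grip":1,"x":-0.685,"y":-0.211,"z":-0.63,"turn":-0.139},{"grip":1,"x":-0.685,"y":-0.211,"z":-0.63,"turn":-0.139},{"grip":1,"x":-0.685,"y":-0.211,"z":-0.63,"turn":-0.139},{"grip":1,"x":-0.685,"y":-0.211,"z":-0.63,"turn":-0.139},{"grip":1,"x":-0.685,"y":-0.211,"z":-0.63,"turn":-0.139},{"grip":1,"x":-0.685,"y":-0.211,"z":-0.63,"turn":-0.139}]'; python3 -c "
from h import *
s=arm.state();print(np.round(s['eef_rot'],3),s['joint_positions'])"
```

```text
t: 0.82
ee_pos: [0.4058, 0.3758, 0.4046]
eef_rot: [[-1.0, 0.002, 0.009], [0.002, 1.0, 0.004], [-0.009, 0.004, -1.0]]
wrist_force: [0.1, -0.1, 0.2]
grip_width: 0.0914
finger_force: 0.0
[[-1.     0.002  0.009]
 [ 0.002  1.     0.004]
 [-0.009  0.004 -1.   ]] [ 0.72790172  0.22637854  1.22045793 -0.00267643  1.68529136 -0.8408392 ]
```

View pics/z.png

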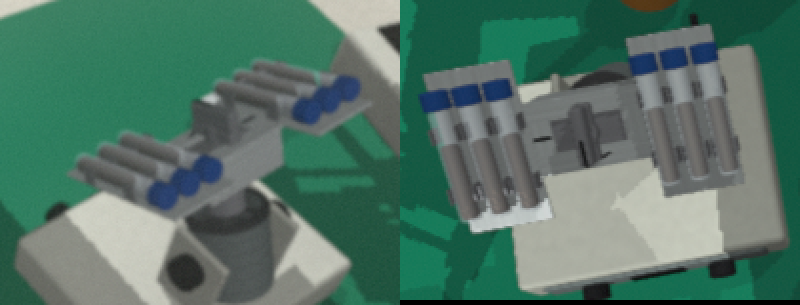

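The enlarged crops show the carrier mark left of the slot (542,138 in the composite, world +y). The knob's line points toward the robot (583,155), so q≈0.4. Next I'll see how the arm behaves at its reach limit, since tilt matters here.

```bash
python3 -m jog '[{"grip":1,"x":-1,"y":0,"z":-1},{"grip":1,"x":-1,"y":0,"z":-1},{"grip":1,"x":-1,"y":0,"z":-1},{"grip":1,"x":-1,"y":0,"z":-1},{"grip":1,"x":-1,"y":0,"z":-1},{"grip":1,"x":-1,"y":0,"z":-1},{"grip":1,"x":-1,"y":0,"z":-1},{"grip":1,"x":-1,"y":0,"z":-1},{"grip":1,"x":-1,"y":0,"z":-1},{"grip":1,"x":-1,"y":0,"z":-1},{"grip":1,"x":-1,"y":0,"z":-1}]'; python3 -c "
from h import *
s=arm.state();print(np.round(s['eef_rot'],3),s['joint_positions'])"
```

```text
[[-1.     0.002  0.009]
 [ 0.002  1.     0.004]
 [-0.009  0.004 -1.   ]] [ 0.72790172  0.22637854  1.22045793 -0.00267643  1.68529136 -0.8408392 ]invalid input at $[0]: expected keys grip, x, y, z, turn
```

```bash
python3 -m jog '[{"grip":1,"x":-1,"y":0,"z":-1,"turn":0},{"grip":1,"x":-1,"y":0,"z":-1,"turn":0},{"grip":1,"x":-1,"y":0,"z":-1,"turn":0},{"grip":1,"x":-1,"y":0,"z":-1,"turn":0},{"grip":1,"x":-1,"y":0,"z":-1,"turn":0},{"grip":1,"x":-1,"y":0,"z":-1,"turn":0},{"grip":1,"x":-1,"y":0,"z":-1,"turn":0},{"grip":1,"x":-1,"y":0,"z":-1,"turn":0},{"grip":1,"x":-1,"y":0,"z":-1,"turn":0},{"grip":1,"x":-1,"y":0,"z":-1,"turn":0},{"grip":1,"x":-1,"y":0,"z":-1,"turn":0}]'; python3 -c "
from h import *
s=arm.state();print(np.round(s['eef_rot'],3),s['joint_positions'])"
```

```text
t: 1.73
ee_pos: [0.5799, 0.3322, 0.5543]
eef_rot: [[-1.0, -0.003, 0.024], [-0.003, 1.0, 0.014], [-0.024, 0.014, -1.0]]
wrist_force: [-0.4, -0.7, -0.1]
grip_width: 0.0916
finger_force: 0.0
[[-1.    -0.003  0.024]
 [-0.003  1.     0.014]
 [-0.024  0.014 -1.   ]] [ 5.02655543e-01  6.04696772e-01  2.15662841e-01  8.17567817e-04
  2.29298783e+00 -1.07034442e+00]
```

```bash
python3 -m jog '[{"grip":1,"x":-1,"y":0,"z":0,"turn":0},{"grip":1,"x":-1,"y":0,"z":0,"turn":0},{"grip":1,"x":-1,"y":0,"z":0,"turn":0},{"grip":1,"x":-1,"y":0,"z":0,"turn":0}]'; python3 -c "
from h import *
s=arm.state();print(s['joint_positions'])"
```

```text
t: 2.07
ee_pos: [0.6753, 0.3057, 0.4907]
eef_rot: [[-0.999, -0.003, 0.042], [-0.002, 1.0, 0.022], [-0.043, 0.022, -0.999]]
wrist_force: [0.3, -0.8, -0.4]
grip_width: 0.0914
finger_force: 0.0
[ 0.40806873  0.69637917  0.21661092  0.00406736  2.18086093 -1.16313962]
```

```bash
python3 -m jog '[{"grip":1,"x":-1,"y":0,"z":-1,"turn":0},{"grip":1,"x":-1,"y":0,"z":-1,"turn":0},{"grip":1,"x":-1,"y":0,"z":-1,"turn":0},{"grip":1,"x":-1,"y":0,"z":-1,"turn":0},{"grip":1,"x":-1,"y":0,"z":-1,"turn":0},{"grip":1,"x":-1,"y":0,"z":-1,"turn":0}]';python3 -m jog '[{"grip":1,"x":0,"y":0,"z":0,"turn":0},{"grip":1,"x":0,"y":0,"z":0,"turn":0}]'; python3 -c "
from h import *
s=arm.state();print(s['joint_positions'])"
```

```text
t: 2.57
ee_pos: [0.6879, 0.2552, 0.5097]
eef_rot: [[-0.997, -0.004, 0.071], [-0.002, 0.999, 0.033], [-0.071, 0.032, -0.997]]
wrist_force: [1.1, 0.1, -0.4]
grip_width: 0.091
finger_force: 0.0
t: 2.73
ee_pos: [0.6884, 0.2559, 0.5087]
eef_rot: [[-0.998, -0.004, 0.07], [-0.002, 0.999, 0.032], [-0.07, 0.032, -0.997]]
wrist_force: [0.2, -0.2, 0.4]
grip_width: 0.0911
finger_force: 0.0
[ 0.3367466   0.67338765  0.21420117  0.00911556  2.17758126 -1.23134311]
```

The pushes against the reach limit slowly tilt the tool, and the tilt stays. I'll use this to line the tool up with the spindle, at azimuth ≈8°.

```bash
python3 -m jog '[{"grip":1,"x":-0.7,"y":-0.6,"z":-0.4,"turn":0},{"grip":1,"x":-0.7,"y":-0.6,"z":-0.4,"turn":0},{"grip":1,"x":-0.7,"y":-0.6,"z":-0.4,"turn":0},{"grip":1,"x":-0.7,"y":-0.6,"z":-0.4,"turn":0},{"grip":1,"x":-0.7,"y":-0.6,"z":-0.4,"turn":0},{"grip":1,"x":-0.7,"y":-0.6,"z":-0.4,"turn":0}]' | sed -n 1,3p;python3 -m jog '[{"grip":1,"x":-1,"y":0,"z":-0.4,"turn":0}]'| sed -n 1,3p;python3 -m jog '[{"grip":1,"x":-1,"y":0,"z":-0.4,"turn":0}]'| sed -n 1,3p;python3 -m jog '[{"grip":1,"x":-1,"y":0,"z":-1,"turn":0}]'| sed -n 1,3p;python3 -m jog '[{"grip":1,"x":-1,"y":0,"z":-1,"turn":0}]'| sed -n 1,3p; python3 -c "
from h import *
s=arm.state();print(s['joint_positions'])"
```

```text
t: 3.23
ee_pos: [0.738, 0.1147, 0.5044]
eef_rot: [[-0.996, -0.004, 0.094], [-0.001, 0.999, 0.036], [-0.094, 0.036, -0.995]]
t: 3.32
ee_pos: [0.7511, 0.1099, 0.5013]
eef_rot: [[-0.993, -0.003, 0.119], [0.002, 0.999, 0.039], [-0.119, 0.039, -0.992]]
t: 3.4
ee_pos: [0.7648, 0.1078, 0.4971]
eef_rot: [[-0.99, -0.005, 0.143], [0.001, 0.999, 0.043], [-0.143, 0.043, -0.989]]
t: 3.48
ee_pos: [0.7673, 0.1041, 0.5018]
eef_rot: [[-0.987, -0.006, 0.16], [0.002, 0.999, 0.046], [-0.16, 0.046, -0.986]]
t: 3.57
ee_pos: [0.7665, 0.1001, 0.5148]
eef_rot: [[-0.982, -0.007, 0.188], [0.003, 0.999, 0.05], [-0.188, 0.05, -0.981]]
[ 0.10148217  0.67171284  0.21572598  0.03483276  2.06045333 -1.45204352]
```

```bash
python3 -m jog '[{"grip":1,"x":-1,"y":0,"z":-0.8,"turn":0}]' >/dev/null;python3 -m jog '[{"grip":1,"x":-1,"y":0,"z":-0.8,"turn":0}]'>/dev/null;python3 -m jog '[{"grip":1,"x":-1,"y":0,"z":-0.7,"turn":0}]' >/dev/null;python3 -m jog '[{"grip":1,"x":-1,"y":0,"z":-0.7,"turn":0}]'| sed -n 1,3p;python3 -m jog '[{"grip":1,"x":-1,"y":0,"z":-0.6,"turn":0}]' >/dev/null;python3 -m jog '[{"grip":1,"x":-1,"y":0,"z":-0.6,"turn":0}]' >/dev/null;python3 -m jog '[{"grip":1,"x":-1,"y":0,"z":-0.6,"turn":0}]'| sed -n 1,3p;python3 -m jog '[{"grip":1,"x":-1,"y":0,"z":-0.6,"turn":0}]'| sed -n 1,3p; python3 -c "
from h import *
s=arm.state();print(s['joint_positions'])"
```

```text
t: 3.9
ee_pos: [0.7806, 0.0841, 0.5469]
eef_rot: [[-0.956, -0.01, 0.293], [0.009, 0.998, 0.063], [-0.293, 0.062, -0.954]]
t: 4.15
ee_pos: [0.7956, 0.0732, 0.5656]
eef_rot: [[-0.93, -0.012, 0.366], [0.015, 0.997, 0.07], [-0.366, 0.07, -0.928]]
t: 4.23
ee_pos: [0.7992, 0.0697, 0.5734]
eef_rot: [[-0.921, -0.013, 0.39], [0.016, 0.997, 0.072], [-0.39, 0.073, -0.918]]
[ 0.05054053  0.61781886  0.21521554  0.05538584  1.90292814 -1.48964377]
```

```bash
python3 -m jog '[{"grip":1,"x":-1,"y":0,"z":-0.6,"turn":0}]'| sed -n 1,3p;python3 -m jog '[{"grip":1,"x":-1,"y":0,"z":-0.6,"turn":0}]' >/dev/null;python3 -m jog '[{"grip":1,"x":-1,"y":0,"z":-0.6,"turn":0}]' | sed -n 1,3p
python3 - <<'E'
from h import *
np.set_printoptions(precision=4,suppress=True)
s=arm.state();R=np.array(s['eef_rot']);z=R[:,2];print(np.degrees([np.arccos(-z[2]),np.arctan2(z[1],z[0])]))
kn=np.array([.611,.235,.241]); 
# view pose: TCP 0.13 behind the knob along tool z
tgt=kn-.13*z
print(tgt,(R.T@(tgt-s['ee_pos']))/.3)
E
```

```text
t: 4.32
ee_pos: [0.8021, 0.0663, 0.5823]
eef_rot: [[-0.91, -0.014, 0.415], [0.018, 0.997, 0.074], [-0.415, 0.075, -0.907]]
t: 4.48
ee_pos: [0.806, 0.0594, 0.6019]
eef_rot: [[-0.886, -0.016, 0.464], [0.023, 0.997, 0.078], [-0.464, 0.08, -0.882]]
[28.0583  9.5566]
[0.5507 0.2248 0.3557] [1.1466 0.4982 0.3726]
```

```bash
python3 -m jog '[{"grip":1,"x":1,"y":0.43,"z":0.32,"turn":0},{"grip":1,"x":1,"y":0.43,"z":0.32,"turn":0},{"grip":1,"x":1,"y":0.43,"z":0.32,"turn":0},{"grip":1,"x":1,"y":0.43,"z":0.32,"turn":0},{"grip":1,"x":1,"y":0.43,"z":0.32,"turn":0},{"grip":1,"x":1,"y":0.43,"z":0.32,"turn":0},{"grip":1,"x":1,"y":0.43,"z":0.32,"turn":0},{"grip":1,"x":1,"y":0.43,"z":0.32,"turn":0},{"grip":1,"x":1,"y":0.43,"z":0.32,"turn":0}]'>/dev/null;python3 -m jog '[{"grip":1,"x":0.15,"y":0.07,"z":0.05,"turn":0},{"grip":1,"x":0.15,"y":0.07,"z":0.05,"turn":0},{"grip":1,"x":0.15,"y":0.07,"z":0.05,"turn":0},{"grip":1,"x":0.15,"y":0.07,"z":0.05,"turn":0}]'; python3 -c "
from h import *
save('wrist','w1');print(arm.state()['joint_positions'])"
```

```text
t: 5.57
ee_pos: [0.5534, 0.2235, 0.3614]
eef_rot: [[-0.885, -0.018, 0.465], [0.022, 0.997, 0.079], [-0.465, 0.08, -0.882]]
wrist_force: [0.6, 0.2, 0.3]
grip_width: 0.0913
finger_force: 0.0
[ 0.43394584  0.05152059  1.62847454 -0.14887752  0.98954838 -1.08152846]
```

View pics/w1.png

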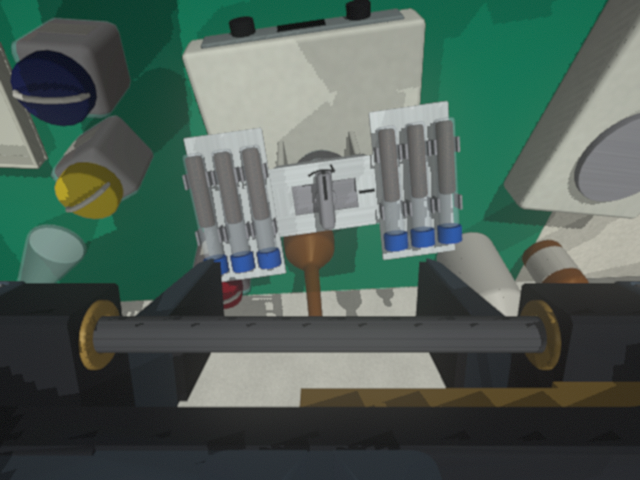

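The wrist view shows the carrier with the mark at (367,190), the slot centred near (325,195), and the knob bar at (325,200) lying nearly along the slope. I'll enlarge it for a pose fit.

```bash
python3 -c "
import cv2
a=cv2.imread('pics/w1.png')[95:290,175:475];cv2.imwrite('pics/z1.png',cv2.resize(a,None,fx=2.6666,fy=2.6666,interpolation=cv2.INTER_CUBIC))"
```

```text
(no output)
```

View pics/z1.png

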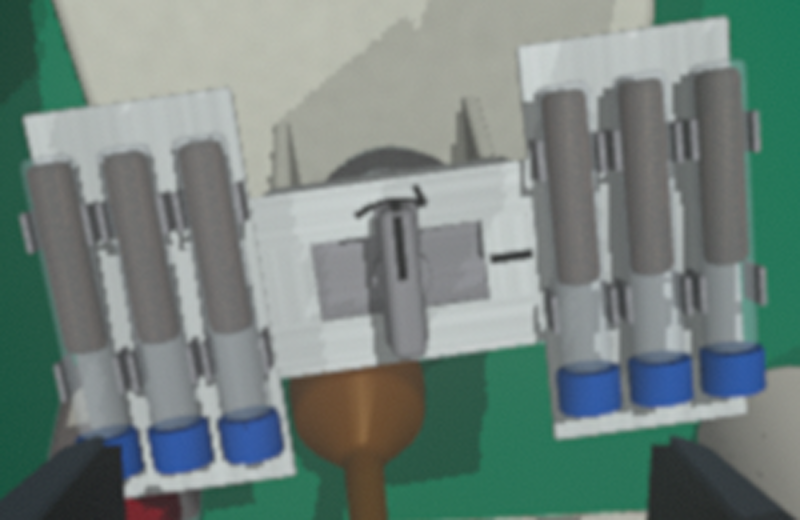

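The enlarged crop shows sharp sheet corners, the slot corners, the mark from (491,259) to (531,253), and the knob line from (400,220) to (403,278). Those are enough for a PnP fit.

```bash
cat > pnp.py <<'E'
from h import *
np.set_printoptions(precision=4,suppress=True)
P=[(-65,-111,24,116),(-65,111,728,17),(65,111,746,412),(-13,-28,313,246),(-13,28,482,222),(13,28,489,296),(13,-28,322,321),(0,29,491,259),(0,43,531,253),(65,-42,295,474),(65,42,555,438),(-65,-42,229,89),(-65,42,519,46)]
P=np.array(P,float);obj=np.c_[P[:,:2],np.full(len(P),12)]/1e3;uv=P[:,2:]*3/8+[175,95]+[-.3,-.3]
K=C['wrist']['intrinsics'];ok,rv,tv=cv2.solvePnP(obj,uv,K,None);pr=cv2.projectPoints(obj,rv,tv,K,None)[0][:,0]
print(np.linalg.norm(pr-uv,axis=1))
j=json.load(open('pics/w1.json'));R=np.array(j['eef_rot']);T=C['wrist']['tool_from_camera']
M=np.eye(4);M[:3,:3]=R;M[:3,3]=j['ee_pos'];O=np.eye(4);O[:3,:3]=cv2.Rodrigues(rv)[0];O[:3,3]=tv[:,0]
W=M@T@O;print(W);z=W[:3,2];print('tilt',np.degrees(np.arccos(z[2])),'az of -z lean',np.degrees(np.arctan2(-z[1],-z[0])))
# assume exact 28deg: yaw from y axis
y=W[:3,1];a=np.arctan2(-y[0],y[1]);t=np.radians(28);print('yaw',np.degrees(a))
X=np.array([np.cos(a)*np.cos(t),np.sin(a)*np.cos(t),np.sin(t)]);Y=np.array([-np.sin(a),np.cos(a),0]);Z=np.cross(X,Y)
G=W.copy();G[:3,:3]=np.c_[X,Y,Z];np.save('G.npy',G);print(G)
# check in other cams
for n,q in(('top',(0,36)),('scene',(0,36))):print(n,proj(n,(W@[0,.036,.012,1])[:3]),proj(n,(W@[0,0,.041,1])[:3]))
# knob line: outer end at top z=23+18 (26+6 above underside -> +41)
uvk=[np.array(p)*3/8+[175,95]-.3 for p in((403,278),(399,213))]
o=np.linalg.inv(W)
for p in uvk:
    a_,d=ray('wrist',p,'w1');a2=o[:3,:3]@a_+o[:3,3];d2=o[:3,:3]@d;print('line pt carrier',a2+d2*(.041-a2[2])/d2[2])
E
python3 pnp.py
```

```text
[1.67   1.1154 0.3877 1.118  0.5821 1.227  0.5272 0.6348 0.4428 3.8268
 3.1099 4.3124 3.8742]
[[ 0.8854 -0.1253 -0.4476  0.6173]
 [ 0.1154  0.9921 -0.0495  0.2431]
 [ 0.4502 -0.0078  0.8929  0.1977]
 [ 0.      0.      0.      1.    ]]
tilt 26.762239827088013 az of -z lean 6.314389864502372
yaw 7.197877166865277
[[ 0.876  -0.1253 -0.4658  0.6173]
 [ 0.1106  0.9921 -0.0588  0.2431]
 [ 0.4695  0.      0.8829  0.1977]
 [ 0.      0.      0.      1.    ]]
top [145.6995 203.8225] [163.897  203.2068]
scene [500.935 192.35 ] [483.3425 185.0312]
line pt carrier [-0.0033 -0.0004  0.041 ]
line pt carrier [-0.0227  0.0009  0.041 ]
```

```bash
sed -i 's/^P=np.array(P,float)/P=np.array(P[:9],float)/' pnp.py
cat >> pnp.py <<'E'
s=arm.state();R=np.array(s['eef_rot']);p=np.array(s['ee_pos'])
k=(G@[0,0,.035,1])[:3]
g=p+R[:,2]*.003
print('knob_grip',k,'tool delta/0.3',R.T@(k-g)/.3)
A=R.T@G[:3,:3];print('tool vs carrier',A)
E
python3 pnp.py
```

```text
[0.2062 0.047  0.2406 0.8815 0.6461 1.0004 0.6462 0.6525 0.2267]
[[ 0.8815 -0.1268 -0.4548  0.6189]
 [ 0.115   0.9919 -0.0537  0.2436]
 [ 0.4579 -0.005   0.889   0.1955]
 [ 0.      0.      0.      1.    ]]
tilt 27.256448921417014 az of -z lean 6.730720490395225
yaw 7.2866800731292205
[[ 0.8758 -0.1268 -0.4657  0.6189]
 [ 0.112   0.9919 -0.0595  0.2436]
 [ 0.4695  0.      0.8829  0.1955]
 [ 0.      0.      0.      1.    ]]
top [145.949  203.3506] [164.2165 202.8508]
scene [501.2986 193.7329] [483.5854 186.5199]
line pt carrier [-0.0029 -0.0005  0.041 ]
line pt carrier [-0.0224  0.0009  0.041 ]
knob_grip [0.6026 0.2415 0.2264] tool delta/0.3 [0.0692 0.0215 0.4682]
tool vs carrier [[-0.9908  0.135  -0.0002]
 [ 0.135   0.9907  0.0196]
 [ 0.0028  0.0194 -0.9998]]
```

```bash
python3 -m jog '[{"grip":-0.12,"x":0.069,"y":0.021,"z":0.15,"turn":-0.021},{"grip":-0.12,"x":0.069,"y":0.021,"z":0.32,"turn":-0.021},{"grip":-0.12,"x":0.069,"y":0.021,"z":0.32,"turn":-0.021},{"grip":-0.12,"x":0.069,"y":0.021,"z":0.32,"turn":-0.021},{"grip":-0.12,"x":0.069,"y":0.021,"z":0.32,"turn":-0.021},{"grip":-0.12,"x":0.069,"y":0.021,"z":0.32,"turn":-0.021}]'
python3 - <<'E'
from h import *
a=save('wrist','w2');cv2.imwrite('pics/z2.png',cv2.resize(a[120:420,120:520,::-1],(800,600),interpolation=2))
E
```

```text
t: 6.12
ee_pos: [0.5804, 0.2373, 0.2687]
eef_rot: [[-0.882, -0.074, 0.466], [-0.042, 0.996, 0.079], [-0.47, 0.05, -0.881]]
wrist_force: [0.1, 1.0, 0.1]
grip_width: 0.054
finger_force: 0.0
```

View pics/z2.png

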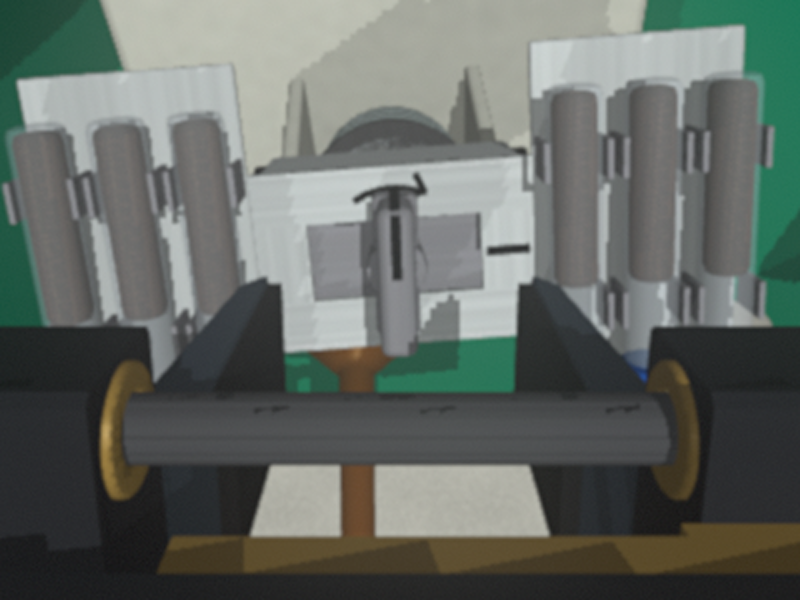

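This view shows the bar centred at x≈397 between the fingers (tips at 280 and 517), aligned with the tool. Refitting from here.

```bash
cat > pnp2.py <<'E'
from h import *
np.set_printoptions(precision=4,suppress=True)
P=np.array([(-65,-111,18,80),(-65,111,745,26),(-13,-28,307,226),(-13,28,479,212),(13,28,484,289),(13,-28,316,301),(0,29,488,250),(0,43,530,248)],float)
obj=np.c_[P[:,:2],np.full(len(P),12)]/1e3;uv=P[:,2:]/2+[120,120]-.25
P1=np.array([(-65,-111,24,116),(-65,111,728,17),(65,111,746,412),(-13,-28,313,246),(-13,28,482,222),(13,28,489,296),(13,-28,322,321),(0,29,491,259),(0,43,531,253)],float)
obj1=np.c_[P1[:,:2],np.full(len(P1),12)]/1e3;uv1=P1[:,2:]*3/8+[175,95]-.3
t=np.radians(28)
def pose(v):
    a=v[0];X=np.array([np.cos(a)*np.cos(t),np.sin(a)*np.cos(t),np.sin(t)]);Y=np.array([-np.sin(a),np.cos(a),0])
    return np.c_[X,Y,np.cross(X,Y)],v[1:4]
def res(v):
    r=[]
    Rm,c=pose(v)
    for o,u,f in((obj1,uv1,'w1'),(obj,uv,'w2')):
        r+=[proj('wrist',Rm@q+c,f)-w for q,w in zip(o,u)]
    return np.ravel(r)
from scipy.optimize import least_squares
s=least_squares(res,[.127,.6189,.2436,.1955],loss='soft_l1');print(s.x,np.abs(s.fun).round(1))
Rm,c=pose(s.x);G=np.eye(4);G[:3,:3]=Rm;G[:3,3]=c;np.save('G.npy',G)
st=arm.state();R=np.array(st['eef_rot']);p=np.array(st['ee_pos']);k=c+Rm[:,2]*.035
print('knob delta/0.3',R.T@(k-p-R[:,2]*.003)/.3);print(R.T@Rm)
for w in((397,278),(395,208),(400,352)):
    o,d=ray('wrist',np.array(w)/2+120-.25,'w2');a2=Rm.T@(o-c);d2=Rm.T@d;print('line',a2+d2*(.041-a2[2])/d2[2])
E
python3 pnp2.py
```

```text
[0.1299 0.6187 0.2434 0.196 ] [0.2 0.1 0.  0.2 0.4 0.6 0.7 0.8 0.1 0.7 0.5 0.9 0.4 0.2 0.7 0.1 0.2 0.1
 0.1 0.2 0.1 0.  0.2 0.4 1.  0.1 0.2 0.2 0.2 0.1 1.1 0.3 0.7 0.3]
knob delta/0.3 [-0.0002  0.0002  0.149 ]
[[-0.9973  0.0729 -0.002 ]
 [ 0.0728  0.9972  0.0186]
 [ 0.0034  0.0184 -0.9998]]
line [-0.0024 -0.0003  0.041 ]
line [-0.0231  0.0006  0.041 ]
line [ 0.0207 -0.0011  0.041 ]
```

```bash
python3 -m jog '[{"grip":-0.12,"x":0,"y":0,"z":0.07,"turn":-0.011},{"grip":-0.12,"x":0,"y":0,"z":0.143,"turn":-0.011},{"grip":-0.12,"x":0,"y":0,"z":0.143,"turn":-0.011},{"grip":-0.12,"x":0,"y":0,"z":0.143,"turn":-0.011},{"grip":-0.5,"x":0,"y":0,"z":0.143,"turn":-0.011},{"grip":-0.9,"x":0,"y":0,"z":0.143,"turn":-0.011},{"grip":-0.9,"x":0,"y":0,"z":0.143,"turn":-0.011},{"grip":-0.9,"x":0,"y":0,"z":0.143,"turn":-0.011},{"grip":-0.9,"x":0,"y":0,"z":0.143,"turn":-0.011},{"grip":-0.9,"x":0,"y":0,"z":0.143,"turn":-0.011}]' 25
```

```text
t: 7.0
ee_pos: [0.5983, 0.2401, 0.2287]
eef_rot: [[-0.88, -0.105, 0.463], [-0.078, 0.994, 0.077], [-0.468, 0.032, -0.883]]
wrist_force: [-1.4, -4.0, 3.1]
grip_width: 0.0097
finger_force: 25.0
```

```bash
python3 -m jog '[{"grip":-0.9,"x":0,"y":0,"z":0,"turn":0.03},{"grip":-0.9,"x":0,"y":0,"z":0,"turn":0.06},{"grip":-0.9,"x":0,"y":0,"z":0,"turn":0.09},{"grip":-0.9,"x":0,"y":0,"z":0,"turn":0.12},{"grip":-0.9,"x":0,"y":0,"z":0,"turn":0.15},{"grip":-0.9,"x":0,"y":0,"z":0,"turn":0.18},{"grip":-0.9,"x":0,"y":0,"z":0,"turn":0.21},{"grip":-0.9,"x":0,"y":0,"z":0,"turn":0.24},{"grip":-0.9,"x":0,"y":0,"z":0,"turn":0.24}]'
```

```text
t: 7.75
ee_pos: [0.5986, 0.2412, 0.2292]
eef_rot: [[-0.713, 0.526, 0.464], [0.625, 0.776, 0.079], [-0.318, 0.346, -0.882]]
wrist_force: [-2.2, -0.5, 5.8]
grip_width: 0.01
finger_force: 25.0
```

```bash
python3 -m jog '[{"grip":-0.9,"x":0,"y":0,"z":-0.001,"turn":0.03},{"grip":-0.9,"x":0,"y":0,"z":-0.002,"turn":0.06},{"grip":-0.9,"x":0,"y":0,"z":-0.002,"turn":0.09},{"grip":-0.9,"x":0,"y":0,"z":-0.003,"turn":0.12},{"grip":-0.9,"x":0,"y":0,"z":-0.003,"turn":0.15},{"grip":-0.9,"x":0,"y":0,"z":-0.003,"turn":0.18},{"grip":-0.9,"x":0,"y":0,"z":-0.003,"turn":0.21},{"grip":-0.9,"x":0,"y":0,"z":-0.003,"turn":0.24},{"grip":-0.9,"x":0,"y":0,"z":-0.003,"turn":0.246},{"grip":-0.9,"x":0,"y":0,"z":-0.003,"turn":0.246}]'
python3 - <<'E'
from h import *
G=np.load('G.npy');R=np.array(arm.state()['eef_rot']);print((R.T@G[:3,:3]).round(3))
E
```

```text
t: 8.58
ee_pos: [0.5992, 0.2416, 0.2303]
eef_rot: [[-0.147, 0.873, 0.465], [0.989, 0.123, 0.08], [0.013, 0.472, -0.881]]
wrist_force: [1.6, 1.3, 4.4]
grip_width: 0.01
finger_force: 25.0
[[-0.009  1.     0.019]
 [ 1.     0.009  0.003]
 [ 0.003  0.019 -1.   ]]
```

```bash
python3 -m jog '[{"grip":0,"x":0,"y":0,"z":0,"turn":0},{"grip":1,"x":0,"y":0,"z":0,"turn":0},{"grip":1,"x":0,"y":0,"z":0,"turn":0},{"grip":1,"x":0,"y":0,"z":-0.15,"turn":0},{"grip":1,"x":0,"y":0,"z":-0.3,"turn":0},{"grip":1,"x":0,"y":0,"z":-0.3,"turn":0},{"grip":1,"x":0,"y":0,"z":-0.3,"turn":0},{"grip":1,"x":0,"y":0,"z":-0.3,"turn":0}]'
python3 - <<'E'
from h import *
a=save('wrist','w3');cv2.imwrite('pics/z3.png',cv2.resize(a[60:360,120:520,::-1],(800,600),interpolation=2))
G=np.load('G.npy');s=arm.state();R=np.array(s['eef_rot']);print(((R.T@(G[:3,3]-s['ee_pos'])-[0,0,.003])/.3).round(4))
for q in((0,29,12),(0,43,12),(0,22,42),(0,-22,42),(-13,28,12),(13,28,12)):print(q,((proj('wrist',(G@[*np.array(q)/1e3,1])[:3],'w3')-[120,60])*2).round())
E
```

```text
t: 9.25
ee_pos: [0.5555, 0.2333, 0.3073]
eef_rot: [[-0.144, 0.876, 0.46], [0.99, 0.122, 0.077], [0.012, 0.467, -0.884]]
wrist_force: [0.3, -0.0, -0.6]
grip_width: 0.0604
finger_force: 0.0
[-0.0005  0.0184  0.4141]
(0, 29, 12) [410. 271.]
(0, 43, 12) [410. 233.]
(0, 22, 42) [411. 303.]
(0, -22, 42) [409. 426.]
(-13, 28, 12) [375. 273.]
(13, 28, 12) [444. 274.]
```

View pics/z3.png

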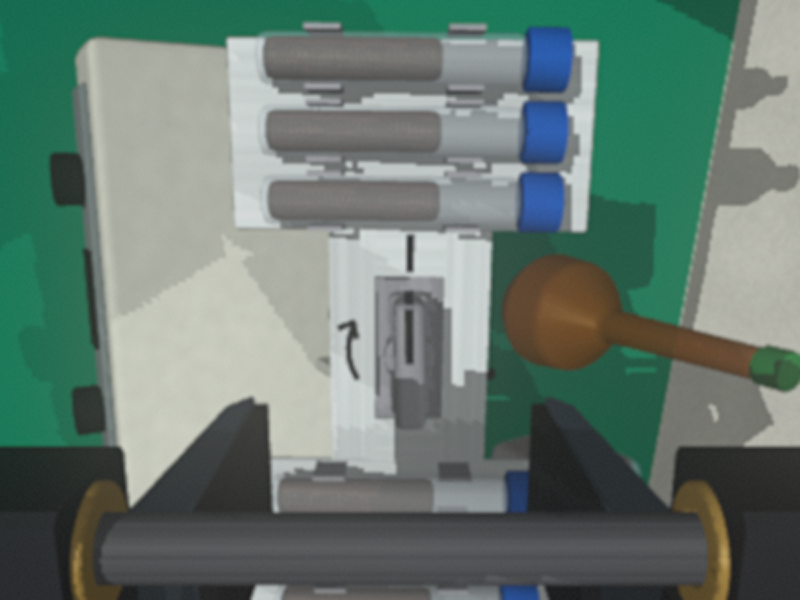

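The line (410,310–360) points exactly at the mark (410,235–270), so milestone 1 is in place. Next: align, open, and descend onto the waist.

```bash
python3 -m jog '[{"grip":1,"x":0,"y":0.018,"z":0.1,"turn":0},{"grip":1,"x":0,"y":0.018,"z":0.1,"turn":0},{"grip":1,"x":0,"y":0.018,"z":0.1,"turn":0},{"grip":1,"x":0,"y":0.018,"z":0.1,"turn":0},{"grip":1,"x":0,"y":0.018,"z":0.1,"turn":0}]'
cat > d.py <<'E'
from h import *
G=np.load('G.npy');s=arm.state();R=np.array(s['eef_rot']);print(((R.T@(G[:3,3]-s['ee_pos'])-[0,0,.003])/.3).round(4));print((R.T@G[:3,:3]).round(3),s['joint_positions'].round(2))
E
python3 d.py
```

```text
t: 9.72
ee_pos: [0.5748, 0.2366, 0.284]
eef_rot: [[-0.144, 0.876, 0.461], [0.99, 0.122, 0.078], [0.012, 0.468, -0.884]]
wrist_force: [0.9, 0.3, 0.1]
grip_width: 0.0912
finger_force: 0.0
[-0.0019 -0.0062  0.3185]
[[-0.007  1.     0.017]
 [ 1.     0.007 -0.002]
 [-0.002  0.017 -1.   ]] [ 0.44  0.13  1.73 -0.17  0.82  0.39]
```

```bash
python3 -m jog '[{"grip":1,"x":-0.002,"y":-0.006,"z":0.1,"turn":0},{"grip":1,"x":-0.002,"y":-0.006,"z":0.2,"turn":0},{"grip":1,"x":-0.002,"y":-0.006,"z":0.27,"turn":0},{"grip":1,"x":-0.002,"y":-0.006,"z":0.315,"turn":0},{"grip":1,"x":-0.002,"y":-0.006,"z":0.315,"turn":0},{"grip":1,"x":-0.002,"y":-0.006,"z":0.315,"turn":0}]'; python3 d.py
```

```text
t: 10.22
ee_pos: [0.6169, 0.2431, 0.1998]
eef_rot: [[-0.144, 0.876, 0.461], [0.99, 0.122, 0.078], [0.012, 0.468, -0.884]]
wrist_force: [0.0, -0.2, -0.2]
grip_width: 0.0911
finger_force: 0.0
[-0.0001 -0.0004  0.0039]
[[-0.007  1.     0.017]
 [ 1.     0.007 -0.002]
 [-0.002  0.017 -1.   ]] [ 0.42  0.26  1.79 -0.2   0.63  0.41]
```

Now close gently with 40 N.

```bash
python3 -m jog '[{"grip":0.4,"x":0,"y":0,"z":0,"turn":0},{"grip":0.1,"x":0,"y":0,"z":0,"turn":0},{"grip":0.1,"x":0,"y":0,"z":0,"turn":0},{"grip":0.1,"x":0,"y":0,"z":0,"turn":0},{"grip":0.1,"x":0,"y":0,"z":0,"turn":0},{"grip":0.1,"x":0,"y":0,"z":0,"turn":0}]' 45;python3 d.py
```

```text
t: 10.72
ee_pos: [0.6158, 0.2429, 0.1998]
eef_rot: [[-0.143, 0.876, 0.46], [0.99, 0.121, 0.078], [0.012, 0.466, -0.885]]
wrist_force: [-5.2, -1.0, 3.6]
grip_width: 0.0597
finger_force: 45.0
[0.0001 0.0028 0.0056]
[[-0.006  1.     0.017]
 [ 1.     0.007 -0.004]
 [-0.004  0.017 -1.   ]] [ 0.42  0.25  1.79 -0.2   0.63  0.41]
```

```bash
python3 -m jog '[{"grip":0.1,"x":0.0005,"y":0,"z":-0.03,"turn":0},{"grip":0.1,"x":0.001,"y":0,"z":-0.07,"turn":0},{"grip":0.1,"x":0.002,"y":-0.001,"z":-0.12,"turn":0},{"grip":0.1,"x":0.002,"y":-0.001,"z":-0.12,"turn":0}]';python3 -m jog '[{"grip":0.1,"x":0.001,"y":0,"z":-0.05,"turn":0},{"grip":0.1,"x":0.0015,"y":0,"z":-0.1,"turn":0},{"grip":0.1,"x":0.003,"y":-0.001,"z":-0.18,"turn":0},{"grip":0.1,"x":0.003,"y":-0.001,"z":-0.25,"turn":0},{"grip":0.1,"x":0.003,"y":-0.001,"z":-0.25,"turn":0}]';python3 d.py
```

```text
t: 11.05
ee_pos: [0.6, 0.2412, 0.2346]
eef_rot: [[-0.144, 0.874, 0.465], [0.989, 0.121, 0.08], [0.013, 0.471, -0.882]]
wrist_force: [0.6, 0.3, -3.9]
grip_width: 0.0593
finger_force: 45.0
t: 11.47
ee_pos: [0.5654, 0.2366, 0.3024]
eef_rot: [[-0.145, 0.872, 0.468], [0.989, 0.12, 0.081], [0.015, 0.475, -0.88]]
wrist_force: [0.6, 0.3, -3.5]
grip_width: 0.0594
finger_force: 45.0
[-0.0082 -0.0108  0.3869]
[[-0.007  1.     0.02 ]
 [ 1.     0.006  0.006]
 [ 0.006  0.02  -1.   ]] [ 0.45  0.1   1.72 -0.17  0.85  0.39]
```

Lifted clear; the wrist force shows ≈0.36 kg. Before placing I must take out the 28° tilt, so I'll fit the arm's planar geometry to find a limit that lets me.

Run:
```python
import numpy as np
from scipy.optimize import least_squares,fsolve
D=np.array([(.32,1.565,1.257,.5746,.21),(.2264,1.2205,1.6853,.5531,.4046),(.6047,.21566,2.293,.6683,.5543),(.6734,.2142,2.1776,.7344,.5087),(.6717,.2157,2.0605,.773,.5148),(.6178,.2152,1.9029,.8022,.5734),(.6964,.2166,2.1809,.7413,.4907)])
def fk(p,a,b,c):
    L1,L2,L3,z0,r0=p;return r0+L1*np.sin(a)+L2*np.sin(a+b)+L3*np.sin(a+b+c),z0+L1*np.cos(a)+L2*np.cos(a+b)+L3*np.cos(a+b+c)
def res(p):
    r,z=fk(p,*D[:,:3].T);return np.r_[r-D[:,3],z-D[:,4]]
s=least_squares(res,[.4,.4,.3,.3,0]);p=s.x;print(p.round(4),np.abs(s.fun).max())
for t in(28,14,0):
  for z in(.1,.15,.2,.25,.3,.35):
    o=[]
    for r in np.arange(.2,.56,.05):
        sm=np.pi-np.radians(t);f=lambda q:np.array(fk(p,q[0],q[1],sm-q[0]-q[1]))-[r,z]
        q,_,ok,_=fsolve(f,[0,2],full_output=1);o.append((round(r,2),*q.round(2),round(sm-q.sum(),2)) if ok==1 else 'x')
    print(t,z,*[f'{k[0]}:{k[1]},{k[2]},{k[3]}' if k!='x' else k for k in o])
```

```text
[ 0.6393  0.4312  0.3532  0.0875 -0.0264] 0.01002600294337086
28 0.1 0.2:-0.48,2.65,0.49 0.25:-0.35,2.62,0.39 0.3:-0.24,2.57,0.32 0.35:-0.14,2.51,0.28 0.4:-0.05,2.44,0.27 0.45:0.02,2.36,0.26 0.5:0.1,2.28,0.27 0.55:0.17,2.19,0.29
28 0.15 0.2:-0.55,2.53,0.68 0.25:-0.43,2.5,0.58 0.3:-0.32,2.46,0.51 0.35:-0.22,2.41,0.47 0.4:-0.13,2.35,0.44 0.45:-0.05,2.28,0.42 0.5:0.03,2.2,0.42 0.55:0.11,2.12,0.43
28 0.2 0.2:-0.59,2.41,0.83 0.25:-0.48,2.39,0.75 0.3:-0.38,2.35,0.68 0.35:-0.28,2.31,0.63 0.4:-0.19,2.25,0.59 0.45:-0.1,2.19,0.57 0.5:-0.02,2.11,0.56 0.55:0.06,2.03,0.56
28 0.25 0.2:-0.61,2.3,0.97 0.25:-0.51,2.28,0.89 0.3:-0.41,2.24,0.82 0.35:-0.32,2.2,0.77 0.4:-0.23,2.15,0.73 0.45:-0.14,2.09,0.71 0.5:-0.06,2.02,0.69 0.55:0.02,1.94,0.69
28 0.3 0.2:-0.62,2.18,1.09 0.25:-0.52,2.16,1.01 0.3:-0.43,2.13,0.95 0.35:-0.34,2.09,0.9 0.4:-0.25,2.05,0.86 0.45:-0.17,1.99,0.83 0.5:-0.09,1.92,0.82 0.55:-0.01,1.85,0.81
28 0.35 0.2:-0.61,2.06,1.2 0.25:-0.52,2.05,1.13 0.3:-0.44,2.02,1.07 0.35:-0.35,1.98,1.02 0.4:-0.27,1.94,0.98 0.45:-0.18,1.88,0.96 0.5:-0.1,1.82,0.94 0.55:-0.02,1.75,0.93
14 0.1 0.2:-0.34,2.52,0.7
[... 1257 characters left out ...]
,1.05 0.5:0.23,1.84,1.07 0.55:0.3,1.73,1.1
0 0.2 0.2:-0.28,2.2,1.22 0.25:-0.19,2.15,1.19 0.3:-0.11,2.09,1.17 0.35:-0.03,2.01,1.16 0.4:0.05,1.93,1.16 0.45:0.12,1.85,1.17 0.5:0.2,1.75,1.19 0.55:0.27,1.65,1.22
0 0.25 0.2:-0.31,2.1,1.35 0.25:-0.22,2.05,1.32 0.3:-0.14,1.99,1.29 0.35:-0.06,1.92,1.28 0.4:0.02,1.84,1.28 0.45:0.1,1.76,1.29 0.5:0.17,1.66,1.3 0.55:0.25,1.56,1.33
0 0.3 0.2:-0.32,1.99,1.48 0.25:-0.24,1.94,1.44 0.3:-0.16,1.88,1.42 0.35:-0.08,1.81,1.4 0.4:0.0,1.74,1.4 0.45:0.08,1.66,1.4 0.5:0.16,1.57,1.42 0.55:0.24,1.47,1.44
0 0.35 0.2:-0.33,1.87,1.59 0.25:-0.24,1.83,1.56 0.3:-0.16,1.77,1.54 0.35:-0.08,1.71,1.52 0.4:-0.01,1.63,1.52 0.45:0.07,1.55,1.52 0.5:0.15,1.46,1.53 0.55:0.23,1.36,1.55
```

The planar fit shows no limit I can use for removing the tilt while holding the carrier. Instead I'll set the low skirt edge on the floor and open the fingers slowly, so the carrier rotates down between the pads. First I'll carry it across at z≈0.31, above the jars at 0.132.

```bash
cat > m.py <<'E'
import sys
from h import *
s=arm.state();R=np.array(s['eef_rot']);p=np.array(s['ee_pos'])+R[:,2]*.003
if sys.argv[1]=='to': d=np.array(list(map(float,sys.argv[2:5])))-p
else: d=np.array(list(map(float,sys.argv[2:5])))
print('grip pt',p.round(4),'delta',d.round(4),'norm',(R.T@d/.3).round(3),s['joint_positions'].round(2),'F',np.round(s['wrist_force'],1),s['grip_width'])
E
python3 m.py d -.009 -.242 .01
```

```text
grip pt [0.5668 0.2368 0.2998] delta [-0.009 -0.242  0.01 ] norm [-0.793 -0.107 -0.109] [ 0.45  0.1   1.72 -0.17  0.85  0.39] F [ 0.6  0.3 -3.5] 0.059373149688122615
```

```bash
python3 -m jog '[{"grip":0.1,"x":-0.04,"y":-0.005,"z":-0.005,"turn":0},{"grip":0.1,"x":-0.12,"y":-0.016,"z":-0.016,"turn":0},{"grip":0.1,"x":-0.22,"y":-0.03,"z":-0.03,"turn":0},{"grip":0.1,"x":-0.32,"y":-0.043,"z":-0.043,"turn":0},{"grip":0.1,"x":-0.42,"y":-0.057,"z":-0.057,"turn":0},{"grip":0.1,"x":-0.52,"y":-0.07,"z":-0.07,"turn":0},{"grip":0.1,"x":-0.62,"y":-0.084,"z":-0.084,"turn":0},{"grip":0.1,"x":-0.72,"y":-0.098,"z":-0.098,"turn":0},{"grip":0.1,"x":-0.79,"y":-0.107,"z":-0.109,"turn":0},{"grip":0.1,"x":-0.79,"y":-0.107,"z":-0.109,"turn":0}]';python3 m.py to .550 -.247 .30
```

```text
t: 12.3
ee_pos: [0.5557, -0.0093, 0.3075]
eef_rot: [[-0.139, 0.876, 0.461], [0.99, 0.119, 0.073], [0.01, 0.467, -0.884]]
wrist_force: [-0.3, 0.6, -3.8]
grip_width: 0.0595
finger_force: 45.0
grip pt [ 0.5571 -0.0091  0.3048] delta [-0.0071 -0.2379 -0.0048] norm [-0.782 -0.122 -0.055] [-0.11  0.    1.81  0.17  0.86 -0.33] F [-0.3  0.6 -3.8] 0.059524267429888575
```

```bash
python3 -m jog '[{"grip":0.1,"x":-0.04,"y":-0.006,"z":-0.003,"turn":0},{"grip":0.1,"x":-0.12,"y":-0.018,"z":-0.008,"turn":0},{"grip":0.1,"x":-0.22,"y":-0.034,"z":-0.015,"turn":0},{"grip":0.1,"x":-0.32,"y":-0.05,"z":-0.022,"turn":0},{"grip":0.1,"x":-0.42,"y":-0.065,"z":-0.03,"turn":0},{"grip":0.1,"x":-0.52,"y":-0.08,"z":-0.037,"turn":0},{"grip":0.1,"x":-0.62,"y":-0.096,"z":-0.044,"turn":0},{"grip":0.1,"x":-0.72,"y":-0.112,"z":-0.05,"turn":0},{"grip":0.1,"x":-0.782,"y":-0.122,"z":-0.055,"turn":0},{"grip":0.1,"x":-0.782,"y":-0.122,"z":-0.055,"turn":0},{"grip":0.1,"x":-0.782,"y":-0.122,"z":-0.055,"turn":0}]';python3 m.py to .550 -.247 .08
python3 - <<'E'
from h import *
a=save('scene','s1');b=save('top','t1')
a=cv2.resize(a[200:470,70:410,::-1],(400,318));b=cv2.resize(b[130:370,300:600,::-1],(400,320))[:318]
cv2.imwrite('pics/z4.png',np.hstack([a,b]))
E
```

```text
t: 13.22
ee_pos: [0.5497, -0.2438, 0.3014]
eef_rot: [[-0.142, 0.877, 0.459], [0.99, 0.12, 0.078], [0.013, 0.466, -0.885]]
wrist_force: [0.3, 1.4, -4.0]
grip_width: 0.0594
finger_force: 45.0
grip pt [ 0.5511 -0.2435  0.2988] delta [-0.0011 -0.0035 -0.2188] norm [-0.021 -0.344  0.643] [-0.63  0.13  1.68  0.4   1.01 -0.93] F [ 0.3  1.4 -4. ] 0.059418813366291304
```

View pics/z4.png

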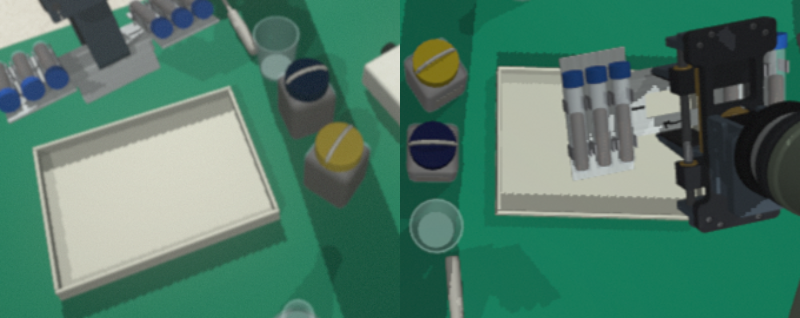

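The carrier is held level with the fingers over the tray, and the jars and beaker are undisturbed. Lowering.

```bash
python3 -m jog '[{"grip":0.1,"x":-0.003,"y":-0.05,"z":0.09,"turn":0},{"grip":0.1,"x":-0.006,"y":-0.1,"z":0.19,"turn":0},{"grip":0.1,"x":-0.01,"y":-0.15,"z":0.28,"turn":0},{"grip":0.1,"x":-0.013,"y":-0.2,"z":0.37,"turn":0},{"grip":0.1,"x":-0.016,"y":-0.25,"z":0.46,"turn":0},{"grip":0.1,"x":-0.02,"y":-0.3,"z":0.56,"turn":0},{"grip":0.1,"x":-0.021,"y":-0.333,"z":0.62,"turn":0},{"grip":0.1,"x":-0.021,"y":-0.344,"z":0.643,"turn":0},{"grip":0.1,"x":-0.021,"y":-0.344,"z":0.643,"turn":0},{"grip":0.1,"x":-0.021,"y":-0.344,"z":0.643,"turn":0}]';python3 m.py to .550 -.247 .045
```

```text
t: 14.15
ee_pos: [0.5507, -0.2465, 0.0855]
eef_rot: [[-0.144, 0.874, 0.463], [0.989, 0.122, 0.077], [0.011, 0.469, -0.883]]
wrist_force: [0.5, -0.6, -3.7]
grip_width: 0.0597
finger_force: 45.0
grip pt [ 0.552  -0.2463  0.0828] delta [-0.002  -0.0007 -0.0378] norm [-0.003 -0.065  0.108] [-0.63  0.35  2.01  0.71  0.54 -1.34] F [ 0.5 -0.6 -3.7] 0.05968991333748199
```

```bash
python3 -m jog '[{"grip":0.1,"x":0,"y":-0.03,"z":0.05,"turn":0},{"grip":0.1,"x":-0.003,"y":-0.06,"z":0.1,"turn":0},{"grip":0.1,"x":-0.003,"y":-0.062,"z":0.103,"turn":0},{"grip":0.1,"x":-0.003,"y":-0.062,"z":0.103,"turn":0},{"grip":0.1,"x":-0.003,"y":-0.062,"z":0.103,"turn":0}]' >/dev/null; python3 m.py to .550 -.247 .043;python3 -m jog '[{"grip":0.1,"x":0,"y":-0.004,"z":0.007,"turn":0},{"grip":0.1,"x":0,"y":-0.004,"z":0.007,"turn":0}]'>/dev/null; python3 m.py to .550 -.247 .043
```

```text
grip pt [ 0.5504 -0.2479  0.0478] delta [-0.0004  0.0009 -0.0048] norm [ 0.003 -0.008  0.014] [-0.63  0.4   2.05  0.82  0.48 -1.48] F [-0.   0.4 -4.8] 0.0596142060791709
grip pt [ 0.5497 -0.2475  0.0444] delta [ 0.0003  0.0005 -0.0014] norm [ 0.002 -0.001  0.005] [-0.63  0.4   2.05  0.83  0.47 -1.49] F [ 0.5  0.8 -5.5] 0.05957738023653932
```

```bash
python3 -m jog '[{"grip":0.1,"x":0,"y":-0.002,"z":0.003,"turn":0},{"grip":0.1,"x":0,"y":-0.002,"z":0.003,"turn":0}]'>/dev/null; python3 m.py d 0 0 0;python3 -m jog '[{"grip":0.1,"x":0,"y":-0.002,"z":0.003,"turn":0},{"grip":0.1,"x":0,"y":-0.002,"z":0.003,"turn":0}]'>/dev/null; python3 m.py d 0 0 -.001;python3 -m jog '[{"grip":0.1,"x":0,"y":-0.002,"z":0.003,"turn":0},{"grip":0.1,"x":0,"y":-0.002,"z":0.003,"turn":0}]'>/dev/null; python3 m.py d 0 0 .01
```

```text
grip pt [ 0.549  -0.2472  0.0426] delta [0. 0. 0.] norm [0. 0. 0.] [-0.63  0.41  2.05  0.84  0.47 -1.49] F [ 0.   0.6 -4.9] 0.05971642752042449
grip pt [ 0.5489 -0.2473  0.0412] delta [ 0.     0.    -0.001] norm [-0.    -0.002  0.003] [-0.64  0.41  2.05  0.84  0.47 -1.5 ] F [ 0.1 -0.2 -4.6] 0.05930283146812685
grip pt [ 0.549  -0.2473  0.041 ] delta [0.   0.   0.01] norm [ 0.     0.016 -0.029] [-0.64  0.41  2.06  0.84  0.47 -1.5 ] F [-2.9 -0.   2.9] 0.05939696343695916
```

```bash
python3 -m jog '[{"grip":0.28,"x":0,"y":0,"z":-0.001,"turn":0},{"grip":0.31,"x":0,"y":0,"z":-0.002,"turn":0},{"grip":0.33,"x":0,"y":0.001,"z":-0.003,"turn":0},{"grip":0.35,"x":0,"y":0.001,"z":-0.004,"turn":0},{"grip":0.37,"x":0,"y":0.002,"z":-0.005,"turn":0},{"grip":0.39,"x":0,"y":0.003,"z":-0.006,"turn":0},{"grip":0.41,"x":0,"y":0.004,"z":-0.007,"turn":0},{"grip":0.43,"x":0,"y":0.004,"z":-0.008,"turn":0},{"grip":0.45,"x":0,"y":0.005,"z":-0.009,"turn":0},{"grip":0.47,"x":0,"y":0.005,"z":-0.01,"turn":0}]' 10; python3 m.py d 0 0 0.01
python3 - <<'E'
from h import *
a=save('scene','s2');b=save('wrist','w4')
a=cv2.resize(a[170:440,70:410,::-1],(400,318));b=cv2.resize(b[:,:,::-1],(400,300));b=cv2.copyMakeBorder(b,0,18,0,0,0)
cv2.imwrite('pics/z5.png',np.hstack([a,b]))
E
```

```text
t: 16.07
ee_pos: [0.5471, -0.2474, 0.046]
eef_rot: [[-0.144, 0.875, 0.462], [0.99, 0.121, 0.078], [0.012, 0.468, -0.884]]
wrist_force: [-0.2, -0.8, 0.4]
grip_width: 0.0666
finger_force: 0.0
grip pt [ 0.5485 -0.2472  0.0434] delta [0.   0.   0.01] norm [ 0.     0.016 -0.029] [-0.64  0.4   2.05  0.83  0.47 -1.49] F [-0.2 -0.8  0.4] 0.06658728832897057
```

View pics/z5.png

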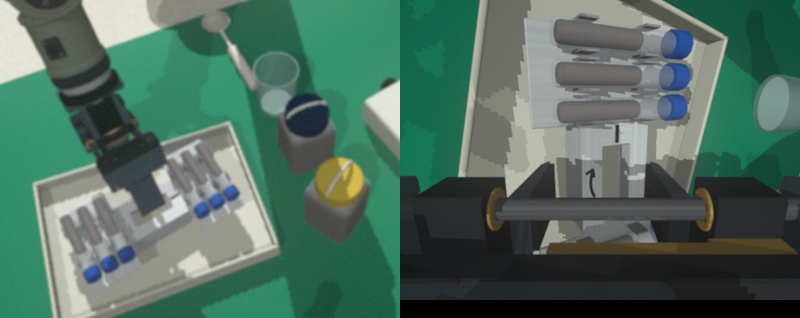

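The scene view shows the carrier on its skirts inside the tray, almost level, with the fingers now unloaded. I'll open fully while rising a little.

```bash
python3 -m jog '[{"grip":0.5,"x":0,"y":0.001,"z":-0.002,"turn":0},{"grip":0.54,"x":0,"y":0.002,"z":-0.004,"turn":0},{"grip":0.58,"x":0,"y":0.003,"z":-0.006,"turn":0},{"grip":0.62,"x":0,"y":0.004,"z":-0.008,"turn":0},{"grip":0.66,"x":0,"y":0.005,"z":-0.01,"turn":0},{"grip":0.7,"x":0,"y":0.006,"z":-0.012,"turn":0},{"grip":0.75,"x":0,"y":0.008,"z":-0.014,"turn":0},{"grip":0.8,"x":0,"y":0.009,"z":-0.017,"turn":0},{"grip":0.85,"x":0,"y":0.01,"z":-0.019,"turn":0},{"grip":0.9,"x":0,"y":0.012,"z":-0.021,"turn":0},{"grip":1,"x":0,"y":0.013,"z":-0.023,"turn":0},{"grip":1,"x":0,"y":0.013,"z":-0.023,"turn":0}]'
python3 - <<'E'
from h import *
a=save('scene','s3');b=save('wrist','w5')
a=cv2.resize(a[170:440,70:410,::-1],(400,318));b=cv2.resize(b[:,:,::-1],(400,300));b=cv2.copyMakeBorder(b,0,18,0,0,0)
cv2.imwrite('pics/z6.png',np.hstack([a,b]))
# carrier level? sheet corners edges by wrist image full res in next step
E
```

```text
t: 17.17
ee_pos: [0.5475, -0.2476, 0.0542]
eef_rot: [[-0.144, 0.875, 0.462], [0.99, 0.122, 0.078], [0.012, 0.468, -0.884]]
wrist_force: [-0.5, -1.4, -1.0]
grip_width: 0.0911
finger_force: 0.0
```

View pics/z6.png

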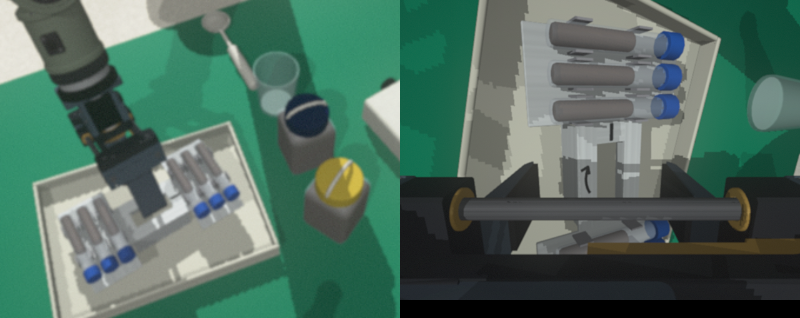

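The carrier hasn't moved between the two views, and the waist (563–641) is centred between the open fingers (535 and 665). Withdrawing along the tool axis, then comparing pictures numerically.

```bash
python3 -m jog '[{"grip":1,"x":0,"y":0,"z":-0.03,"turn":0},{"grip":1,"x":0,"y":0,"z":-0.07,"turn":0},{"grip":1,"x":0,"y":0,"z":-0.12,"turn":0},{"grip":1,"x":0,"y":0,"z":-0.18,"turn":0},{"grip":1,"x":0,"y":0,"z":-0.25,"turn":0},{"grip":1,"x":0,"y":0,"z":-0.35,"turn":0},{"grip":1,"x":0,"y":0,"z":-0.45,"turn":0},{"grip":1,"x":0,"y":0,"z":-0.55,"turn":0},{"grip":1,"x":0,"y":0,"z":-0.6,"turn":0},{"grip":1,"x":0,"y":0,"z":-0.6,"turn":0},{"grip":1,"x":0,"y":0,"z":-0.6,"turn":0}]'
python3 - <<'E'
from h import *
save('scene','s4');save('top','t4')
a=cv2.imread('pics/s3.png');b=cv2.imread('pics/s4.png')
# blue caps in scene: centroids before/after
for n in('s3','s4','t4'):
    im=cv2.imread(f'pics/{n}.png');h=cv2.cvtColor(im,cv2.COLOR_BGR2HSV);m=cv2.inRange(h,(105,150,70),(122,255,255))
    k,l,st,c=cv2.connectedComponentsWithStats(m);print(n,[(c[i].round(1).tolist(),int(st[i,4])) for i in range(1,k) if st[i,4]>20])
def f(p):return [onz('top',p,z).round(3).tolist() for z in(.05,)]
np.save('x.npy',0)
E
```

```text
t: 18.18
ee_pos: [0.4641, -0.2618, 0.2138]
eef_rot: [[-0.143, 0.875, 0.463], [0.99, 0.121, 0.076], [0.011, 0.469, -0.883]]
wrist_force: [0.2, -0.6, -0.1]
grip_width: 0.091
finger_force: 0.0
s3 [([265.6, 332.3], 59), ([253.3, 339.6], 62), ([240.7, 346.8], 61), ([175.1, 384.7], 31), ([161.0, 393.7], 66), ([147.8, 401.3], 98)]
s4 [([265.5, 332.4], 59), ([253.3, 339.5], 61), ([240.5, 346.9], 59), ([160.1, 394.2], 26), ([145.8, 402.5], 39)]
t4 [([632.9, 63.8], 779), ([9.0, 47.2], 467), ([498.5, 199.1], 57), ([487.0, 201.3], 62), ([475.3, 203.4], 59), ([418.5, 214.4], 64), ([406.5, 216.7], 64), ([394.4, 219.0], 61)]
```

Run:
```python
from h import *
np.set_printoptions(precision=4,suppress=True)
for a,b in(((265.5,332.4),(394.4,219)),((253.3,339.5),(406.5,216.7)),((240.5,346.9),(418.5,214.4)),((175.1,384.7),(475.3,203.4)),((161,393.7),(487,201.3)),((147.8,401.3),(498.5,199.1))):
    print(tri(ray('scene',a),ray('top',b)))
s=arm.state();print(s['t'],np.abs(s['joint_vel']).max())
```

```text
(array([ 0.5944, -0.1383,  0.0561]), [np.float64(0.0009705544835087506), np.float64(0.0009705544835087365)])
(array([ 0.5976, -0.1614,  0.0565]), [np.float64(0.0006345050924977209), np.float64(0.000634505092497546)])
(array([ 0.6007, -0.1847,  0.0565]), [np.float64(0.0006525564831304656), np.float64(0.0006525564831304418)])
(array([ 0.6157, -0.2965,  0.0562]), [np.float64(0.0013260414731841564), np.float64(0.0013260414731841772)])
(array([ 0.6191, -0.32  ,  0.0543]), [np.float64(0.0011734903069992987), np.float64(0.0011734903069993937)])
(array([ 0.622 , -0.3416,  0.0555]), [np.float64(0.000454511159669117), np.float64(0.0004545111596691852)])
18.2833 0.01764884771163531
```

All six caps sit at z≈0.056, as they should for a level carrier. Its middle is at about (0.56, -0.24), close to the tray centre, and the arm is clear.

```bash
python3 -c "
from station import arm
print(arm.job_done())"
```

```text
the job is handed in; nothing more can be done
None
```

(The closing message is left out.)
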